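# Open the clip jar and bring it to the front of the desk carousel

### The arm

A 6-joint arm with a two-finger parallel gripper is mounted at the origin on the work surface. World frame = base frame: x ahead of the robot, y to its left, z up, the work surface at z = 0. Lengths are in mm, angles in rad, forces in N, time in s.
With the tool pointing down it reaches from about 300 to 950 mm from the base axis. Payload 3.1 kg.
Tool frame: the origin (TCP) lies at the very end of the fingers, on their centre line; the grasp point (between the pads) lies 19 mm behind it; z points along the fingers, y is the line along which they close (so a half turn about z gives the same grasp; the last joint's range is limited). The gripper opens to 85 mm and grips with 20 to 120 N. Pads are 22 mm wide; open, the fingers measure 114 mm over their backs; the gripper's body (76 mm by 85 mm) begins 54 mm behind the grasp point. The pads swing forward as they close: fully open they stand 13 mm farther back than shut.
Start: joints at [1.151, 0.308, 1.634, -0, 1.2, -0.07], TCP at [214.219, 587.147, 231.272] pointing down, gripper open.
Joint ranges: [-3.06, 3.06], [-0.79, 1.96], [0.05, 2.63], [-1.19, 4.34], [0.05, 2.64], [-2.94, 2.94]. Speed limits (rad/s): [2.79, 2.79, 3.14, 3.14, 3.14, 3.14].

### API

Orientations are given as a unit quaternion [w, x, y, z].
In Python, from bench import ctrl gives the robot as it stands.
- The arm moves only by the tool jog_arm, never from a script. Its argument "moves" is a list of rows, each a list of 7 numbers: the turn, a rotation vector about the tool's x, y, z in rad, then the shift along the tool's x, y, z in m, then the opening, from -1 (shut) to 1 (fully open). A call has 1 to 10 rows; each row shifts and turns the commanded pose from where the row before left it, along the tool's axes as they then stand; what a row does not reach is not made up. A row lasts 1/12 s, in which the tool goes at most 41.7 mm and 7.16 degrees, less where a joint would pass 70% of its speed; a pose out of reach is approached as far as the arm can. A call with a gripper value outside its range is refused whole. The fingers move at their own pace and stop on an object; "squeeze" is the grip in N (left out, the last holds). Time passes only in rows, so rows that do not move let the fingers close. It gives the time, the measured TCP pose, the force, the opening and the grip force at its end, in the units of the state.
- ctrl.sense(): the state, without advancing time (a new reading comes with each control period).
- ctrl.get_image(name): name is "scene" or "side" or "wrist"; returns a dict with "img" (400x640x3 uint8, red, green, blue), "camera_matrix" (3x3 intrinsics, pixels), "k1" (the pictures are not rectified: a ray, as slopes to the right and down, at radius r is drawn at 1 + k1 r^2 times it, then the intrinsics apply), "eye" and "rotation" of the camera in the world. Camera axes: x right, y down, z forward; pixel columns grow to the right and rows downward; lengths in mm; the calibration is good to about 2 mm. A picture is of the moment at which its call begins. There is no depth.
- ctrl.finish_job(): hands the job in; it is judged then, once.
The state is a dict: "clock": time; "joints": joint angles; "qvel": joint speeds; "tau": joint torques, N m; "ee_pos": TCP position; "tcp_rot": TCP orientation; "ft_force": force on the tool from outside, world axes, zero at the start; "wrist_torque": the same for the moment, N m; "gripper_width": finger opening in mm; "gripper_force": force on a finger pad.
Only numpy, scipy, OpenCV 4.12 (cv2) and the standard library are available. Lean on these libraries where they do the work, as an engineer would, in place of code of your own. Each camera call takes 0.05 s, during which the arm holds its last target. There are 200 camera calls.

### The job

The binder clips in the jar with the yellow band are wanted at the front edge of the desk, the long edge across from you. Lift that jar's lid off by its yellow knob and set it down flat, knob up, on the empty part of the mesh tray's floor, then turn the carousel until the open jar points straight towards the front edge. Finish holding the carousel still there, firmly in the gripper and without letting go, and leave the blue jar closed and the mug and the glasses case where they stand.

Things in the scene. Friction and masses are not known exactly. Their poses are not given: they have to be found in the camera images.
- turntable: turning part of a steel-mesh desk carousel: deck 230 mm across, top 26 mm above the desk, carrying two jars, two pen cups and a handle, all fixed to it. Origin on the vertical turning axis at desk height; its +x points to the yellow-banded jar, -x to the blue one, +y and -y to the cups. Turns freely both ways without stops, 0.05 N m friction, stays where left; its foot is fixed
- handle (a point): centre of the carousel's oak carrying grip, on the turning axis 154 mm above the desk; axes as turntable. A level flat-sided bar 64 mm long, 12 mm thick, 24 mm tall (142 to 166 mm above the desk); its length runs along the line midway between the turntable's +x and +y (45 degrees). Open space below it, between steel uprights 72 mm apart
- yellow_jar (a point): centre of the mouth of the white jar with the yellow band, 75 mm out from the turning axis, 108 mm above the desk; jar 68 mm across, 60 mm inside, 82 mm tall. Axes as turntable. The two mesh cups beside it are 61 mm across, rims 116 mm above the desk, centres 75 mm from the turning axis; pens in them reach 165 mm above the desk
- blue_jar (a point): centre of the mouth of the like jar with the blue band, opposite the yellow one; axes as turntable
- lid_yellow: loose oak lid of the yellow-banded jar, about 60 g: disc 72 mm across, 7 mm thick, over a plug 56 mm across, 7 mm deep, that sits loosely in the jar's mouth; yellow knob on top. Origin at the centre of the plug's underside, z up through the knob. On the jar the origin is 101 mm above the desk; lying flat it rests on the plug
- lid_yellow_knob (a point): centre of the yellow knob's head, 30 mm above the lid's underside (plug bottom): an upright cylinder 25 mm across and 20 mm tall, from 20 to 40 mm above the lid's underside, on a 15 mm neck; the disc's top is 14 mm above the lid's underside
- lid_blue: loose lid of the blue-banded jar, the same but with a blue knob; it stays on its jar. Origin at the centre of the plug's underside
- tray: steel-mesh desk tray, 240 mm (its x) by 160 mm (its y), walls 35 mm high and 3 mm thick, floor 3 mm thick, mass 0.5 kg, standing loose on the desk. Origin at the centre of its underside. At its +x end, from x = 40 mm onwards, lie a yellow sticky-note pad and a white eraser
- tray_space (a point): centre of the tray's empty floor part, on the floor's top, 3 mm above the desk and 38 mm from the tray's centre towards its -x end; axes as tray. The empty floor measures about 150 mm (x) by 154 mm (y)
- front_edge (a point): middle of the desk's long front edge, on its top, across the desk from the robot; its +x axis points straight out of the desk there, away from the robot
- mug_mid (a point): pale pink ceramic mug on a wooden coaster, 82 mm across and 95 mm tall with a handle; point on its axis half-way up
- case_mid (a point): black plastic eyeglass case, 62 x 160 x 39 mm, lying on the desk; point at its centre
Things that resemble listed ones, but are neither listed nor needed, are in the scene too. What is shaped like the lid_blue but green or white is not meant.

How it is judged (in metres and radians):
On the way, in this order (a step that is already met when the one before it is completed fails the run):
1. the yellow-knobbed lid is lifted clear of its jar in the fingers (contact force between the fingers and lid_yellow above 0.5 N and contact force between lid_yellow and turntable below 0.05 N and height (world z) of lid_yellow above 0.115 m), for 0.1 s.
2. the lid, still in the fingers, is lowered to within 20 mm of the tray's empty floor (contact force between the fingers and lid_yellow above 0.5 N and z of lid_yellow in the frame of tray_space below 0.02 m and x of lid_yellow in the frame of tray between -0.12 and 0.12 m and y of lid_yellow in the frame of tray between -0.08 and 0.08 m).
3. the lid lies flat on the tray's floor, knob up, and is released (contact force between the fingers and lid_yellow below 0.05 N and z of lid_yellow in the frame of tray_space below 0.006 m and angle between lid_yellow's own z axis and vertical below 0.1 rad and horizontal distance between lid_yellow and tray below 0.13 m and linear speed of lid_yellow below 0.03 m/s), for 0.2 s.
4. the carousel is then turned until the open jar points to the front edge (angle between the x axis of turntable and the x axis of front_edge, either way round below 0.15 rad and x of front_edge in the frame of turntable above 0 m), for 0.1 s.
At the end, for the whole second after the job is handed in: Open yellow-banded jar points to the front edge within 0.15 rad; carousel still (under 0.05 rad/s), held by the fingers with over 3 N. Yellow-knobbed lid flat (0.1 rad), knob up, at rest, let go, underside within 6 mm of the tray floor. Blue lid within 12 mm of its seat (all of step 4 and angular speed of turntable below 0.05 rad/s and contact force between the fingers and turntable above 3 N and z of lid_yellow in the frame of tray_space below 0.006 m and angle between lid_yellow's own z axis and vertical below 0.1 rad and horizontal distance between lid_yellow and tray below 0.13 m and linear speed of lid_yellow below 0.02 m/s and distance between lid_blue and blue_jar below 0.012 m); the arm keeps its last pose, push and grip.
It fails at once if the blue jar's lid comes off (distance between lid_blue and blue_jar above 0.02 m).
It fails at once if the mug is shifted by more than 25 mm (distance of mug_mid from where it was at the start of the episode above 0.025 m).
It fails at once if the eyeglass case is shifted by more than 25 mm (distance of case_mid from where it was at the start of the episode above 0.025 m).
It also fails if it takes over 54 s, if anything falls off the work surface, if the arm or the gripper's body presses on something with over 40 N, if the wrist force passes 120 N, or if a joint passes its speed limit or range.

## Working session

There is one attempt and no reset: what is moved stays moved. The work goes in short steps, Python scripts to look and compute and a tool call to move; the robot and the scene stay as the last step left them, time stands still between calls to the robot, and variables do not carry over. Pictures are saved under pics/ and viewed, at most 10 in all, crops included, and the job is handed in when it is done.

Besides the shell and the picture viewer there is one more tool, called after ">>>" by a JSON object that holds its "op" and its "data", one argument or row to a line. jog_arm: Moves the arm, as the interface text tells. Its arguments: {"type":"object","properties":{"moves":{"type":"array"},"squeeze":{"type":"number"}},"required":["moves"]}

```bash
mkdir -p pics; cat > h.py <<'E'
import numpy as np, cv2
from bench import ctrl
from scipy.spatial.transform import Rotation as R
def snap(n,f=None):
    d=ctrl.get_image(n)
    if f: cv2.imwrite(f,cv2.cvtColor(d["img"],cv2.COLOR_RGB2BGR))
    return d
def ray(d,u,v):
    K=np.array(d["camera_matrix"]);k=d["k1"]
    p=np.array([(u-K[0,2])/K[0,0],(v-K[1,2])/K[1,1]]);q=p.copy()
    for _ in range(30): q=p/(1+k*(q@q))
    return np.array(d["eye"]),np.array(d["rotation"])@np.array([q[0],q[1],1.])
def atz(d,u,v,z):
    e,r=ray(d,u,v); return e+r*(z-e[2])/r[2]
def proj(d,P):
    K=np.array(d["camera_matrix"]);c=np.array(d["rotation"]).T@(np.array(P)-np.array(d["eye"]))
    q=c[:2]/c[2];q=q*(1+d["k1"]*(q@q));return K[0,0]*q[0]+K[0,2],K[1,1]*q[1]+K[1,2]
E
python3 - <<'E'
from h import *
for n in("scene","side"):
    d=snap(n,f"pics/{n}0.png");print(n,d["eye"],np.round(d["rotation"],3).tolist(),d["camera_matrix"],d["k1"])
s=ctrl.sense();print(s)
E
```

```text
scene [1135.9189368  -176.99455729  723.79953836] [-0.311, 0.756, 0.534, -0.216] [[363.67017461   0.         319.29235189]
 [  0.         363.67017461 204.43506141]
 [  0.           0.           1.        ]] -0.03832295678090628
side [ 463.8639064  -717.08996382  642.72358657] [-0.469, 0.879, -0.083, 0.032] [[392.43605176   0.         319.39759828]
 [  0.         392.43605176 203.56637492]
 [  0.           0.           1.        ]] -0.07461780486045032
{'clock': 0.1, 'joints': array([ 1.15127623e+00,  3.08947396e-01,  1.63508214e+00, -4.09573224e-05,
        1.19966519e+00, -6.97095235e-02]), 'qvel': array([ 0.00027483, -0.00198253, -0.00285467,  0.00048999,  0.0016119 ,
        0.00084018]), 'tau': array([-2.43966833e-04, -4.16411698e+01, -2.77640176e+01, -1.08335505e-04,
        4.07689615e-03, -8.78576230e-06]), 'ee_pos': array([213.9365915 , 586.44694443, 230.1326471 ]), 'tcp_rot': array([-2.36033243e-04,  1.74007440e-01,  9.84743777e-01, -1.02436461e-03]), 'ft_force': array([-0.60323624,  0.09516801,  0.01358812]), 'wrist_torque': array([0.00463255, 0.04156628, 0.02500224]), 'gripper_force': 0.0, 'gripper_width': 85.4397081655556}
```

View pics/scene0.png

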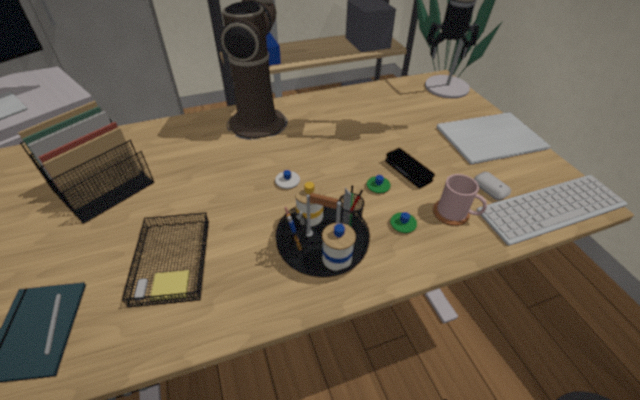

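View pics/side0.png

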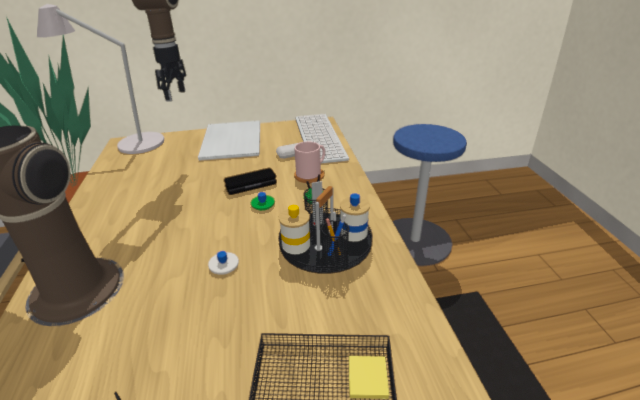

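Scene view: yellow-knobbed lid at (309,189) on the yellow-banded jar, and the blue jar's knob at (339,230). There are decoy lids at (288,178) white, (378,183) green and (403,221) green. Only the one at (309,189) has a yellow knob and sits on a jar. The grip is at (325,201), the tray at (168,258), with its empty end away from the pad and eraser. I'll measure, and confirm with a crop.

```bash
cat > m.py <<'E'
from h import *
from scipy.optimize import least_squares
D={n:snap(n) for n in("scene","side")}
def blob(d,lo,hi,box):
    hsv=cv2.cvtColor(d["img"],cv2.COLOR_RGB2HSV);m=cv2.inRange(hsv,lo,hi)
    k=np.zeros_like(m);x0,y0,x1,y1=box;k[y0:y1,x0:x1]=m[y0:y1,x0:x1]
    n,l,s,c=cv2.connectedComponentsWithStats(k);i=1+np.argmax(s[1:,4]);return c[i],s[i]
Y=((22,150,120),(34,255,255));B=((105,130,60),(125,255,255))
for nm,c,boxes in(("yknob",Y,((298,178,320,200),(284,200,304,218))),("bknob",B,((330,220,348,238),(346,190,364,208)))):
    for z,(n,b) in zip((131,131),zip(D,boxes)):
        p,s=blob(D[n],*c,b);print(nm,n,p.round(1),s,atz(D[n],*p,131).round(1))
d=D["scene"]
print("tray top corners z35",[atz(d,*p,35)[:2].round(0).tolist() for p in((146,217),(208,213),(202,299),(127,303))])
d2=D["side"];print("side tray top",[atz(d2,*p,35)[:2].round(0).tolist() for p in((262,337),(389,337))])
print("handle ends",atz(d,312,196,166).round(0),atz(d,340,206,166).round(0))
a=cv2.resize(d["img"][150:310,110:430],(0,0),fx=2.5,fy=2.5,interpolation=3)[:, :]
b=cv2.resize(d2["img"][160:400,230:410],(0,0),fx=2,fy=2,interpolation=3)
cv2.imwrite("pics/c1.png",a[:,:,::-1]);cv2.imwrite("pics/c2.png",b[:,:,::-1])
E
python3 m.py
```

```text
Traceback (most recent call last):
  File "m.py", line 11, in <module>
    p,s=blob(D[n],*c,b);print(nm,n,p.round(1),s,atz(D[n],*p,131).round(1))
                                                ~~~^^^^^^^^^^^^^
  File "h.py", line 14, in atz
    e,r=ray(d,u,v); return e+r*(z-e[2])/r[2]
        ~~~^^^^^^^
  File "h.py", line 12, in ray
    return np.array(d["eye"]),np.array(d["rotation"])@np.array([q[0],q[1],1.])
                              ~~~~~~~~~~~~~~~~~~~~~~~^~~~~~~~~~~~~~~~~~~~~~~~~
ValueError: matmul: Input operand 1 has a mismatch in its core dimension 0, with gufunc signature (n?,k),(k,m?)->(n?,m?) (size 3 is different from 4)
```

```bash
sed -i 's/np.array(d\["rotation"\])/rot(d)/' h.py; echo 'def rot(d): return R.from_quat(np.roll(d["rotation"],-1)).as_matrix()' >> h.py; python3 m.py
```

```text
yknob scene [308.9 185.3] [305 182   8   8  37] [518.5  21.3 131. ]
yknob side [293.2 210.4] [288 204  11  14 129] [523.1  18.2 131. ]
bknob scene [338.7 229.6] [335 224   9  13  89] [673.   36.8 131. ]
bknob side [354.4 199.2] [351 194   8  12  84] [671.   34.1 131. ]
tray top corners z35 [[393.0, -382.0], [432.0, -228.0], [682.0, -274.0], [639.0, -427.0]]
side tray top [[427.0, -242.0], [658.0, -288.0]]
handle ends [590.   5. 166.] [639.  52. 166.]
```

View pics/c1.png

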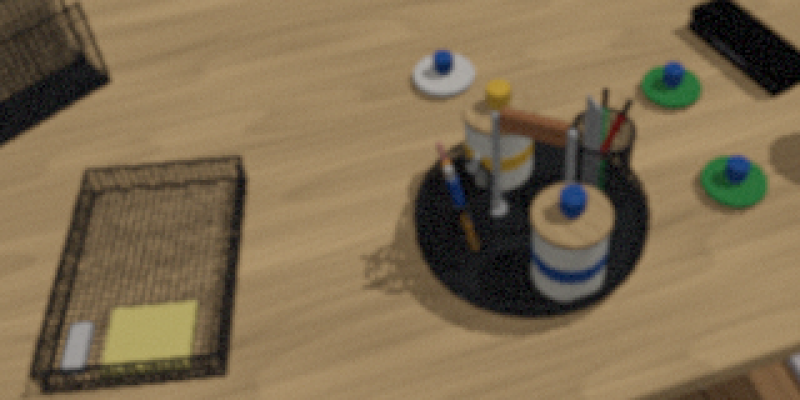

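View pics/c2.png

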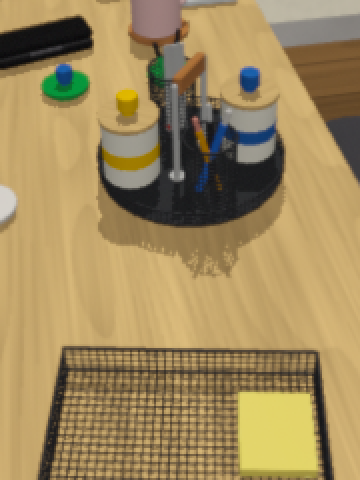

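The crops confirm it. The yellow-knobbed lid is on the yellow-banded jar, and the two cameras agree on the knob at about (521,20). The blue knob is at about (672,35), so the spacing is 151 mm against the expected 150. The axis is at about (597,27) and the tray's empty end is nearest the robot. Now turning the tool and moving over.

>>> {"op": "jog_arm", "data": {
  "moves": [
    [0,0,-0.0875,0,0,0,0.2],
    [0,0,-0.0875,0,0,0,0.2],
    [0,0,-0.0875,0,0,0,0.2],
    [0,0,-0.0875,0,0,0,0.2],
    [0,0,0,-0.019,-0.0355,0,0.2],
    [0,0,0,-0.019,-0.0355,0,0.2],
    [0,0,0,-0.019,-0.0355,0,0.2],
    [0,0,0,-0.019,-0.0355,0,0.2],
    [0,0,0,-0.019,-0.0355,0,0.2],
    [0,0,0,-0.019,-0.0355,0,0.2]
  ],
  "squeeze": 40
}}

```text
clock: 1.13
ee_pos: [328.7, 372.5, 231.3]
tcp_rot: [0.0, -0.0, 1.0, 0.0]
ft_force: [0.4, -0.1, -0.5]
gripper_width: 51.2
gripper_force: 0.0
```

>>> {"op": "jog_arm", "data": {
  "moves": [
    [0,0,0,-0.019,-0.0355,0,0.2],
    [0,0,0,-0.019,-0.0355,0,0.2],
    [0,0,0,-0.019,-0.0355,0,0.2],
    [0,0,0,-0.019,-0.0355,0,0.2],
    [0,0,0,-0.019,-0.0355,0,0.2],
    [0,0,0,-0.019,-0.0355,0,0.2],
    [0,0,0,-0.019,-0.0355,0,0.2],
    [0,0,0,-0.019,-0.0355,0,0.2],
    [0,0,0,-0.017,-0.03,0,0.2],
    [0,0,0,0,0,0,0.2]
  ]
}}

```text
clock: 1.97
ee_pos: [500.5, 55.1, 231.9]
tcp_rot: [0.002, 0.003, 1.0, -0.001]
ft_force: [1.2, 0.7, -0.7]
gripper_width: 51.2
gripper_force: 0.0
```

```bash
python3 - <<'E'
from h import *
s=ctrl.sense();print(s["clock"],s["ee_pos"],s["tcp_rot"],s["joints"],s["gripper_width"])
d=snap("wrist","pics/w1.png")
d0=cv2.imread("pics/scene0.png");d1=snap("scene")
# front edge: strongest wood/floor edge, scan columns
g=cv2.GaussianBlur(cv2.cvtColor(d0,cv2.COLOR_BGR2GRAY),(3,3),0).astype(float)
pts=[]
for u in range(180,600,10):
    v0=305+(370-u)*0.353   # rough line
    v0=int(v0)-18; v0=max(5,v0); v1=min(395,v0+45)
    gr=g[v0+2:v1+2,u]-g[v0-2:v1-2,u]
    v=v0+np.argmin(gr);P=atz(d1,u,v,0);pts.append((u,v,P[0],P[1]))
pts=np.array(pts);print(pts.round(0)[::5].tolist())
l=cv2.fitLine(pts[:,2:].astype(np.float32),cv2.DIST_HUBER,0,.01,.01).ravel();print("edge",l,np.degrees(np.arctan2(l[1],l[0])))
E
```

```text
1.9667 [500.46077553  55.05750562 231.93048843] [ 0.00180953  0.00261204  0.99999392 -0.00143743] [ 0.02494732  0.06973615  1.91633659 -0.00325479  1.15198339 -1.53930652] 51.248651367495896
[[180.0, 369.0, 800.0, -340.0], [230.0, 353.0, 800.0, -242.0], [280.0, 337.0, 801.0, -139.0], [330.0, 320.0, 800.0, -28.0], [380.0, 303.0, 800.0, 91.0], [430.0, 299.0, 829.0, 201.0], [480.0, 270.0, 802.0, 356.0], [530.0, 252.0, 801.0, 511.0], [580.0, 234.0, 800.0, 682.0]]
edge [ 3.7761132e-04 -9.9999994e-01  8.0048828e+02  1.3057001e+02] -89.97836
```

View pics/w1.png

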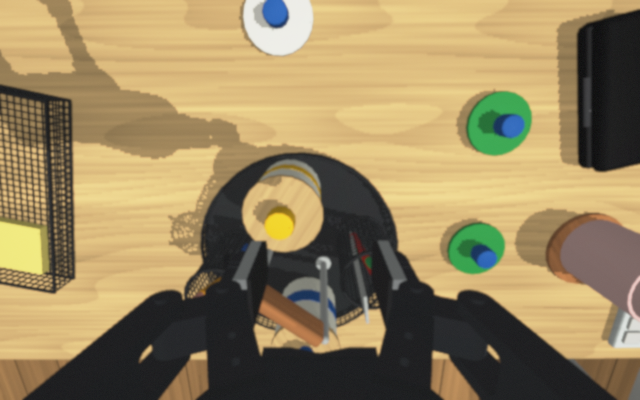

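Wrist view: yellow knob at (279,225) on the oak lid. The handle runs from about (265,290) to (325,340), beyond the knob. The pens lie well to the sides, and there is free space around the knob.

```bash
cat > k.py <<'E'
from h import *
d=snap("wrist");hsv=cv2.cvtColor(d["img"],cv2.COLOR_RGB2HSV);m=cv2.inRange(hsv,(20,150,120),(34,255,255));m[:190]=0;m[260:]=0;m[:,:250]=0;m[:,310:]=0
n,l,s,c=cv2.connectedComponentsWithStats(m);i=1+np.argmax(s[1:,4]);print(s[i],c[i],[atz(d,*c[i],z).round(1) for z in(131,138,141)],d["eye"])
s=ctrl.sense();print(s["ee_pos"],s["tcp_rot"])
for x,y in((521,20),(522,19)):print(proj(d,[x,y,131]))
print("tray inner corners",[atz(d,*p,35).round(0) for p in((72,98),(52,292))])
E
python3 k.py
```

```text
[259 210  31  34 830] [274.09036145 226.79518072] [array([525.5,  21.4, 131. ]), array([522.5,  22.4, 138. ]), array([521.2,  22.9, 141. ])] [422.93829554  59.2871314  373.92077349]
[496.96285064  60.17580093 231.052695  ] [-5.04758008e-04  6.24959604e-04  9.99999614e-01  3.57013469e-04]
(np.float64(272.2177563640506), np.float64(221.8400918196684))
(np.float64(271.0722372295877), np.float64(222.96185706665193))
tray inner corners [array([ 422., -196.,   35.]), array([ 654., -276.,   35.])]
```

>>> {"op": "jog_arm", "data": {
  "moves": [
    [0,0,0,-0.013,-0.02,0,0.2],
    [0,0,0,-0.013,-0.0195,0,0.2],
    [0,0,0,0,0,0.025,0.2],
    [0,0,0,0,0,0.025,0.2],
    [0,0,0,0,0,0.025,0.2],
    [0,0,0,0,0,0.02,0.2],
    [0,0,0,0,0,0.01,0.2],
    [0,0,0,0,0,0.009,0.2],
    [0,0,0,0,0,0,0.2],
    [0,0,0,0,0,0,0.2]
  ]
}}

```text
clock: 2.95
ee_pos: [523.6, 21.4, 117.7]
tcp_rot: [0.0, -0.001, 1.0, 0.0]
ft_force: [-0.7, 0.3, 0.2]
gripper_width: 51.4
gripper_force: 0.0
```

```bash
python3 - <<'E'
from h import *
s=ctrl.sense();print(s["ee_pos"],s["ft_force"])
d=snap("wrist","pics/w2.png")
E
```

```text
[523.57469297  21.41073554 117.73058216] [-0.68994001  0.34475817  0.15156681]
```

View pics/w2.png

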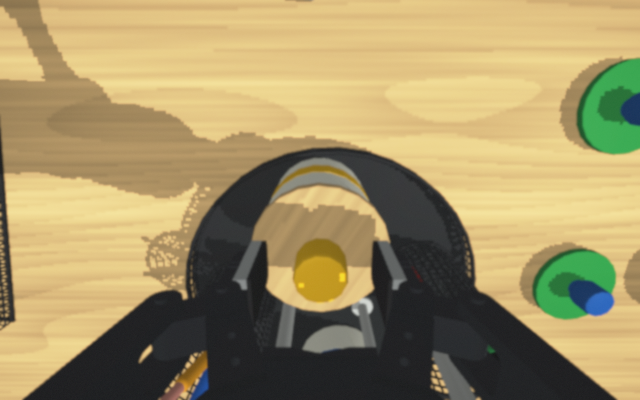

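The knob at (320,275) is centred between the pads with no contact, so I'll close.

>>> {"op": "jog_arm", "data": {
  "moves": [
    [0,0,0,0,0,0,-1],
    [0,0,0,0,0,0,-1],
    [0,0,0,0,0,0,-1],
    [0,0,0,0,0,0,-1],
    [0,0,0,0,0,0,-1],
    [0,0,0,0,0,0,-1]
  ],
  "squeeze": 40
}}

```text
clock: 3.5
ee_pos: [524.6, 20.7, 118.8]
tcp_rot: [0.001, 0.0, 1.0, 0.0]
ft_force: [-1.8, 1.2, 5.6]
gripper_width: 23.7
gripper_force: 39.4
```

>>> {"op": "jog_arm", "data": {
  "moves": [
    [0,0,0,0,0,-0.008,-1],
    [0,0,0,0,0,-0.012,-1],
    [0,0,0,0,0,-0.02,-1],
    [0,0,0,0,0,-0.025,-1],
    [0,0,0,0,0,-0.025,-1],
    [0,0,0,0,0,0,-1],
    [0,0,0,0,0,0,-1]
  ]
}}

```text
clock: 4.08
ee_pos: [524.8, 20.6, 209.8]
tcp_rot: [0.002, -0.0, 1.0, -0.0]
ft_force: [0.5, 0.0, -1.3]
gripper_width: 23.4
gripper_force: 39.2
```

```bash
python3 - <<'E'
from h import *
d0=cv2.imread("pics/scene0.png");d=snap("scene");d2=snap("side")
print(ctrl.sense()["ee_pos"])
a=cv2.resize(d2["img"][120:290,200:400],(0,0),fx=2,fy=2,interpolation=3)
b=cv2.resize(d["img"][200:320,110:230],(340,340),interpolation=3)
cv2.imwrite("pics/c3.png",np.hstack([a,b])[:,:,::-1])
E
```

```text
[522.52398988  20.6917952  206.83249052]
```

View pics/c3.png

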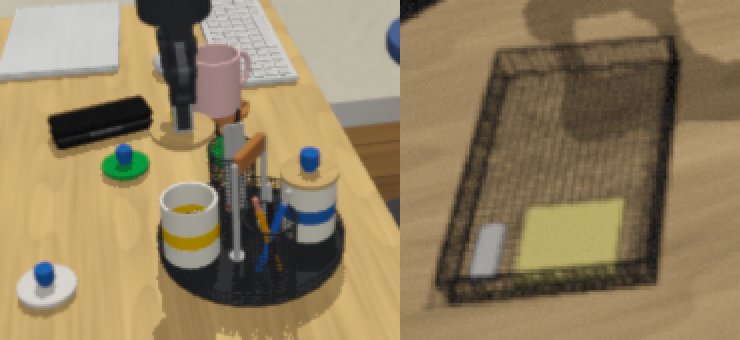

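The lid is held level and the jar is open. The tray's empty-floor centre comes out at about (494,-324).

>>> {"op": "jog_arm", "data": {
  "moves": [
    [0,0,0,0.001,-0.017,0,-1],
    [0,0,0,0.003,-0.035,0,-1],
    [0,0,0,0.003,-0.035,0,-1],
    [0,0,0,0.003,-0.035,0,-1],
    [0,0,0,0.003,-0.035,0,-1],
    [0,0,0,0.003,-0.035,0,-1],
    [0,0,0,0.003,-0.035,0,-1],
    [0,0,0,0.003,-0.035,0,-1],
    [0,0,0,0.003,-0.035,0,-1],
    [0,0,0,0.003,-0.035,0,-1]
  ]
}}

```text
clock: 5.02
ee_pos: [493.7, -312.1, 205.1]
tcp_rot: [-0.002, 0.0, 1.0, 0.001]
ft_force: [-0.1, -0.3, -0.9]
gripper_width: 23.8
gripper_force: 39.3
```

>>> {"op": "jog_arm", "data": {
  "moves": [
    [0,0,0,0,-0.012,0,-1],
    [0,0,0,0,0,0,-1],
    [0,0,0,0,0,0.03,-1],
    [0,0,0,0,0,0.03,-1],
    [0,0,0,0,0,0.03,-1],
    [0,0,0,0,0,0.03,-1],
    [0,0,0,0,0,0,-1],
    [0,0,0,0,0,0,-1]
  ]
}}

```text
clock: 5.68
ee_pos: [493.2, -320.2, 84.5]
tcp_rot: [-0.003, -0.001, 1.0, 0.003]
ft_force: [-0.1, -0.7, -0.7]
gripper_width: 23.6
gripper_force: 39.4
```

```bash
python3 - <<'E'
from h import *
d=snap("scene");d2=snap("side")
print(ctrl.sense()["ee_pos"],ctrl.sense()["tcp_rot"])
a=cv2.resize(d2["img"][230:400,230:430],(0,0),fx=2,fy=2,interpolation=3)
b=cv2.resize(d["img"][180:320,100:240],(340,340),interpolation=3)
cv2.imwrite("pics/c4.png",np.hstack([a,b])[:,:,::-1])
E
```

```text
[ 496.41616077 -323.08788649   88.50012025] [ 6.72569841e-04 -5.01787513e-04  9.99999579e-01 -3.70479677e-04]
```

View pics/c4.png

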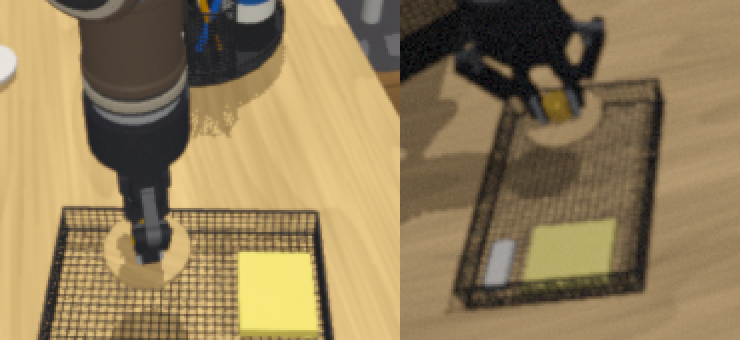

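The lid is over the empty floor and clear of the pad. Lowering.

>>> {"op": "jog_arm", "data": {
  "moves": [
    [0,0,0,0,0,0.02,-1],
    [0,0,0,0,0,0.02,-1],
    [0,0,0,0,0,0.015,-1],
    [0,0,0,0,0,0.008,-1],
    [0,0,0,0,0,0.002,-1],
    [0,0,0,0,0,0,-1],
    [0,0,0,0,0,0,-1],
    [0,0,0,0,0,0,-1]
  ]
}}

```text
clock: 6.45
ee_pos: [496.7, -324.2, 24.0]
tcp_rot: [0.001, -0.0, 1.0, -0.001]
ft_force: [-0.2, 0.3, -1.4]
gripper_width: 23.6
gripper_force: 39.4
```

>>> {"op": "jog_arm", "data": {
  "moves": [
    [0,0,0,0,0,0.001,-1],
    [0,0,0,0,0,0.001,-1],
    [0,0,0,0,0,0.001,-1],
    [0,0,0,0,0,0,-1],
    [0,0,0,0,0,0,-1]
  ]
}}

```text
clock: 6.87
ee_pos: [495.9, -323.8, 20.8]
tcp_rot: [0.0, -0.0, 1.0, -0.0]
ft_force: [-1.6, 1.7, 6.7]
gripper_width: 23.9
gripper_force: 40.1
```

Floor contact (6.7 N up). I'll release and rise.

>>> {"op": "jog_arm", "data": {
  "moves": [
    [0,0,0,0,0,0,0.1],
    [0,0,0,0,0,0,0.1],
    [0,0,0,0,0,0,0.1],
    [0,0,0,0,0,0,0.1],
    [0,0,0,0,0,-0.01,0.1],
    [0,0,0,0,0,-0.02,0.1],
    [0,0,0,0,0,-0.04,0.1],
    [0,0,0,0,0,-0.04,0.1],
    [0,0,0,0,0,-0.04,0.1],
    [0,0,0,0,0,-0.04,0.1]
  ]
}}

```text
clock: 7.7
ee_pos: [495.1, -323.0, 211.6]
tcp_rot: [0.0, -0.0, 1.0, -0.0]
ft_force: [-0.2, -1.9, 0.1]
gripper_width: 47.2
gripper_force: 0.0
```

```bash
python3 - <<'E'
from h import *
d=snap("wrist");d2=snap("side")
s=ctrl.sense();print(s["ee_pos"],s["gripper_width"])
a=cv2.resize(d2["img"][160:400,230:430],(0,0),fx=1.67,fy=1.67,interpolation=3)[:400]
b=d["img"][:, 100:540]
cv2.imwrite("pics/c5.png",np.hstack([a,b])[:,:,::-1])
E
```

```text
[ 500.21265138 -326.87269615  219.18883269] 47.35209045327843
```

View pics/c5.png

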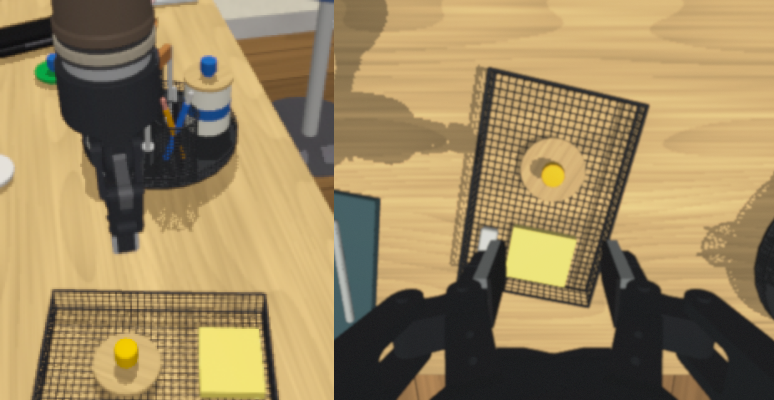

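Lid flat and knob up on the empty floor: wrist crop (552,170), side crop (126,360). Next I move over the carousel grip and turn to line up with it.

>>> {"op": "jog_arm", "data": {
  "moves": [
    [0,0,0,0,0.02,-0.02,0.1],
    [0,0,0,-0.011,0.037,0,0.1],
    [0,0,0,-0.011,0.037,0,0.1],
    [0,0,0,-0.011,0.037,0,0.1],
    [0,0,0,-0.011,0.037,0,0.1],
    [0,0,0,-0.011,0.037,0,0.1],
    [0,0,0,-0.011,0.037,0,0.1],
    [0,0,0,-0.011,0.037,0,0.1],
    [0,0,0,-0.011,0.037,0,0.1],
    [0,0,0,-0.011,0.037,0,0.1]
  ]
}}

```text
clock: 8.63
ee_pos: [594.3, 31.6, 229.4]
tcp_rot: [-0.0, -0.0, 1.0, -0.0]
ft_force: [0.0, -0.9, 0.5]
gripper_width: 46.8
gripper_force: 0.0
```

>>> {"op": "jog_arm", "data": {
  "moves": [
    [0,0,-0.1,0,0,0,0.1],
    [0,0,-0.1,0,0,0,0.1],
    [0,0,-0.1,0,0,0,0.1],
    [0,0,-0.1,0,0,0,0.1],
    [0,0,-0.1,0,0,0,0.1],
    [0,0,-0.1,0,0,0,0.1],
    [0,0,-0.1,0,0,0,0.1],
    [0,0,-0.1,0,0,0,0.1],
    [0,0,-0.1,0,0,0,0.1],
    [0,0,0,0,0,0,0.1]
  ]
}}

```text
clock: 9.47
ee_pos: [594.0, 29.8, 229.2]
tcp_rot: [-0.0, -0.436, 0.9, 0.0]
ft_force: [0.3, -0.1, 0.0]
gripper_width: 47.2
gripper_force: 0.0
```

```bash
python3 - <<'E'
from h import *
d=snap("wrist","pics/w3.png")
s=ctrl.sense();print(s["ee_pos"],s["tcp_rot"],s["joints"][5])
E
```

```text
[594.09861807  29.7544147  229.24714207] [-1.21322426e-04 -4.34177798e-01  9.00827187e-01  5.63301435e-05] -2.492189896750876
```

View pics/w3.png

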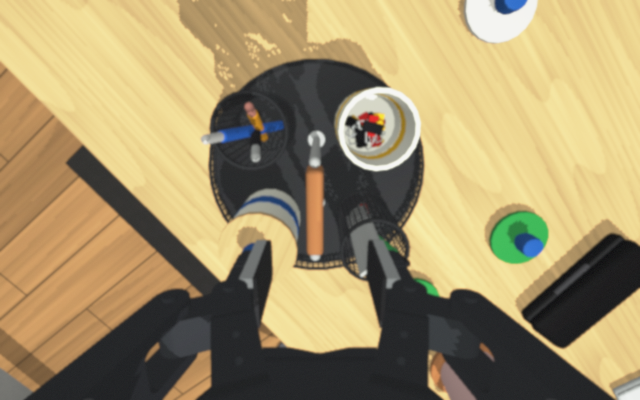

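Wrist view: the oak bar runs upright in the image from (316,166) to (315,258), between the fingers. The open jar's mouth is at (379,128), and the pens and blue lid are off to the sides.

```bash
python3 - <<'E'
from h import *
d=snap("wrist")
a=atz(d,315.5,167,166);b=atz(d,315.5,257,166);j=atz(d,379,128,108)
print(a.round(1),b.round(1),np.linalg.norm(b-a),(a+b)/2,np.degrees(np.arctan2(*(b-a)[1::-1])),"jar",j.round(1))
hsv=cv2.cvtColor(d["img"],cv2.COLOR_RGB2HSV)
m=cv2.inRange(hsv,(5,110,90),(16,255,255));m[:150]=0;m[275:]=0;m[:,:300]=0;m[:,330:]=0
n,l,s,c=cv2.connectedComponentsWithStats(m);i=1+np.argmax(s[1:,4]);print(s[i],c[i],atz(d,*c[i],166).round(1))
ys,xs=np.where(l==i);P=np.array([atz(d,u,v,166)[:2] for u,v in zip(xs,ys)]);print(P.mean(0),cv2.minAreaRect(P.astype(np.float32)))
s=ctrl.sense();print(s["ee_pos"])
p=P.mean(0)-s["ee_pos"][:2];psi=2*np.arctan2(.9008,-.4342)-np.pi/2;print(np.degrees(psi),"tool x,y",p@[np.cos(psi+np.pi/2),np.sin(psi+np.pi/2)],p@[np.cos(psi),np.sin(psi)])
E
```

```text
[577.    3.7 166. ] [618.8  55.9 166. ] 66.90287932876605 [597.91518636  29.83211122 166.        ] 51.281717929753746 jar [523.8  20.  108. ]
[ 305  166   19   89 1502] [314.52729694 210.07190413] [596.6  27.1 166. ]
[596.89188452  27.48028552] ((597.6231689453125, 28.09636116027832), (65.14805603027344, 12.172883987426758), 51.684505462646484)
[594.12743163  29.72843364 229.23478862]
141.4696199099979 tool x,y 0.036617450741966096 -3.5630084049490494
```

The bar measures 65×12 mm, centred at (597.6,28.1), at 51.5°, which matches. The grey ruler in the nearby cup leans towards the grip, so I'll check its clearance.

```bash
python3 - <<'E'
from h import *
d=snap("wrist");g=cv2.cvtColor(d["img"],cv2.COLOR_RGB2GRAY)
for v in range(186,252,4): print(v,' '.join("%3d"%x for x in g[v,324:390:3]))
for u,v in((350,206),(357,204),(347,206)):
    for z in(165,150):
        q=atz(d,u,v,z)[:2]-[597.6,28.1];a=np.radians(141.47);print(u,v,z,"x %.0f y %.0f"%(q@[-np.sin(a),np.cos(a)],q@[np.cos(a),np.sin(a)]))
E
```

```text
186  67  43  52  45  44  42  42  44  43  45  42  47  52  53  47  43  44  45  61  65  65  64
190  66  48  50  51  43  42  43  43  45  42  43  45  47  46  45  42  42  42  45  62  64  64
194  59  43  55  46  50  42  44  42  42  44  42  43  45  48  42  40  43  42  41  58  65  64
198  86  43  44  49  52  44  44  43  41  42  40  41  39  42  41  46  40  38  40  42  61  65
202 168  55  44  44  43  41  42  38  40  41  40  39  45  50  46  40  46  44  40  38  42  64
206  99  61  45  44  42  44  39  40  41  38  41  56  78  66  59  41  43  40  45  41  39  46
210  74  65  62  44  41  41  43  41  41  55  77  83  67  88  61  48  44  45  43  40  41  42
214  74  63  64  50  40  44  46  40  45  73  66  83  68  86  79  66  51  43  48  39  40  41
218  74  63  65  62  45  46  46  47  73  79  73  81  83  74  80  51  45  43  46  42  44  38
222  74  63  64  65  53  46  46  42  68  69  79  54  47  50  66  83  89  54  57  50  54  58
226  74  63  64  64  62  47  45  43  62  62  47  61  97 117 122 124 121  71  61  49  47  48
230  74  65  65  65  64  48  47  43  40  50  98 120 120 119 121 123 123 109  64  54  43  43
234  75  65  64  65  64  53  48  41  44 103 122 122 122 121 120 122 122 121  82  49  49  68
238  74  63  64  65  64  56  45  56  50  90 120 122 122 121 120 114 118 121 113  82  66  62
242  74  63  64  63  65  59  51  51  53  71 119 123 122 121 116  48  58 114 116 115  99  74
246  75  63  64  64  66  60  56  49  55  57 113 122 122 122 109  39  38  95 115 115 113  90
250  73  63  65  64  65  58  59  46  46  46  95 120 121 122 107  38  34  57 113 116 115 103
350 206 165 x 4 y 25
350 206 150 x -1 y 26
357 204 165 x 5 y 30
357 204 150 x 0 y 32
347 206 165 x 4 y 23
347 206 150 x -1 y 24
```

The ruler emerges from its cup at row 226 and its top is about 40 mm along the bar from the grip centre. That's clear of the 22 mm pads with a narrower opening. Descending.

>>> {"op": "jog_arm", "data": {
  "moves": [
    [0,0,0,-0.001,-0.004,0,-0.3],
    [0,0,0,0,0,0,-0.3],
    [0,0,0,0,0,0.02,-0.3],
    [0,0,0,0,0,0.02,-0.3],
    [0,0,0,0,0,0.02,-0.3],
    [0,0,0,0,0,0.02,-0.3],
    [0,0,0,0,0,0.014,-0.3],
    [0,0,0,0,0,0,-0.3],
    [0,0,0,0,0,0,-0.3]
  ]
}}

```text
clock: 10.37
ee_pos: [597.4, 28.0, 134.4]
tcp_rot: [-0.001, -0.435, 0.901, 0.001]
ft_force: [0.9, 0.0, -0.2]
gripper_width: 30.3
gripper_force: 0.0
```

>>> {"op": "jog_arm", "data": {
  "moves": [
    [0,0,0,0,0,0,-1],
    [0,0,0,0,0,0,-1],
    [0,0,0,0,0,0,-1],
    [0,0,0,0,0,0,-1],
    [0,0,0,0,0,0,-1]
  ],
  "squeeze": 40
}}

```text
clock: 10.78
ee_pos: [597.9, 29.0, 136.6]
tcp_rot: [0.0, -0.435, 0.9, 0.001]
ft_force: [-4.4, 3.7, 3.8]
gripper_width: 11.5
gripper_force: 43.3
```

Gripped firmly on the 12 mm bar. Turning −186.4°, which is 3.25 rad about tool z.

>>> {"op": "jog_arm", "data": {
  "moves": [
    [0,0,0.05,0,0,0,-1],
    [0,0,0.1,0,0,0,-1],
    [0,0,0.1,0,0,0,-1],
    [0,0,0.1,0,0,0,-1],
    [0,0,0.1,0,0,0,-1],
    [0,0,0.1,0,0,0,-1],
    [0,0,0.1,0,0,0,-1],
    [0,0,0.1,0,0,0,-1],
    [0,0,0.1,0,0,0,-1],
    [0,0,0.1,0,0,0,-1]
  ]
}}

```text
clock: 11.62
ee_pos: [597.3, 30.1, 136.6]
tcp_rot: [-0.001, 0.027, 1.0, 0.002]
ft_force: [-5.4, 7.5, 3.8]
gripper_width: 11.5
gripper_force: 43.5
```

>>> {"op": "jog_arm", "data": {
  "moves": [
    [0,0,0.1,0,0,0,-1],
    [0,0,0.1,0,0,0,-1],
    [0,0,0.1,0,0,0,-1],
    [0,0,0.1,0,0,0,-1],
    [0,0,0.1,0,0,0,-1],
    [0,0,0.1,0,0,0,-1],
    [0,0,0.1,0,0,0,-1],
    [0,0,0.1,0,0,0,-1],
    [0,0,0.1,0,0,0,-1],
    [0,0,0.1,0,0,0,-1]
  ]
}}

```text
clock: 12.45
ee_pos: [598.1, 31.2, 136.7]
tcp_rot: [-0.001, 0.503, 0.864, 0.002]
ft_force: [-4.2, 8.8, 2.2]
gripper_width: 11.4
gripper_force: 43.2
```

>>> {"op": "jog_arm", "data": {
  "moves": [
    [0,0,0.1,0,0,0,-1],
    [0,0,0.1,0,0,0,-1],
    [0,0,0.1,0,0,0,-1],
    [0,0,0.1,0,0,0,-1],
    [0,0,0.1,0,0,0,-1],
    [0,0,0.1,0,0,0,-1],
    [0,0,0.1,0,0,0,-1],
    [0,0,0.1,0,0,0,-1],
    [0,0,0.1,0,0,0,-1],
    [0,0,0.1,0,0,0,-1]
  ]
}}

```text
clock: 13.28
ee_pos: [599.4, 31.2, 136.7]
tcp_rot: [-0.001, 0.856, 0.517, 0.003]
ft_force: [1.0, 9.1, 0.7]
gripper_width: 11.5
gripper_force: 42.8
```

>>> {"op": "jog_arm", "data": {
  "moves": [
    [0,0,0.1,0,0,0,-1],
    [0,0,0.1,0,0,0,-1],
    [0,0,0.1,0,0,0,-1],
    [0,0,0,0,0,0,-1],
    [0,0,0,0,0,0,-1],
    [0,0,0,0,0,0,-1],
    [0,0,0,0,0,0,-1]
  ]
}}

```text
clock: 13.87
ee_pos: [599.7, 31.0, 136.6]
tcp_rot: [-0.001, 0.923, 0.385, 0.003]
ft_force: [1.3, 9.4, -0.2]
gripper_width: 11.3
gripper_force: 42.7
```

```bash
python3 - <<'E'
from h import *
s=ctrl.sense();q=s["tcp_rot"];psi=np.degrees(2*np.arctan2(q[2],q[1]))-90;print(s["ee_pos"],psi,s["ft_force"],s["gripper_force"],s["qvel"].round(4))
d=snap("scene");hsv=cv2.cvtColor(d["img"],cv2.COLOR_RGB2HSV)
# predicted positions: yellow band front of jar, blue knob
c=np.array([597.6,28.1])
for nm,lo,hi,z in(("yellow",(20,120,90),(34,255,255),0),("blue",(105,130,60),(125,255,255),131)):
    m=cv2.inRange(hsv,lo,hi);n,l,st,ce=cv2.connectedComponentsWithStats(m)
    for i in range(1,n):
        if st[i,4]>12 and 120<ce[i][0]<420 and 140<ce[i][1]<310: print(nm,st[i],ce[i].round(1),atz(d,*ce[i],131).round(0)[:2],atz(d,*ce[i],66).round(0)[:2])
print("exp yellow band front",proj(d,[706,26,66]),"mouth",proj(d,[672.6,28,108]),"blue knob",proj(d,[522.6,28,131]))
# white jar mouth
m=cv2.inRange(hsv,(0,0,130),(180,70,255));n,l,st,ce=cv2.connectedComponentsWithStats(m)
for i in range(1,n):
    if st[i,4]>60 and 280<ce[i][0]<400 and 190<ce[i][1]<300: print("white",st[i],ce[i])
w=snap("wrist");print("jar mouth expected wrist",proj(w,[672.6,28,108]))
E
```

```text
[599.69380052  31.00284829 136.64937665] -44.6715113778744 [ 1.32337543  9.3658119  -0.23628532] 42.74347722530365 [ 0.001  -0.0001  0.0002  0.0004  0.0007  0.0004]
yellow [165 235  12  13 118] [170.7 241. ] [ 586. -306.] [ 525. -320.]
yellow [324 238  22   7  73] [334.7 240.3] [697.  18.] [649.  39.]
yellow [320 253  29  12 116] [333.9 259.6] [743.  -1.] [700.  18.]
blue [284 171   6   8  39] [286.7 174.2] [461. -18.] [388.  -1.]
blue [376 176   7   8  46] [378.9 179.3] [555. 191.] [491. 231.]
blue [308 181   5   7  23] [309.9 184.3] [516.  25.] [448.  47.]
blue [351 194   6  15  33] [353.4 200.6] [602. 102.] [544. 132.]
blue [300 209   7   7  21] [303.  212.5] [600. -20.] [541.  -2.]
blue [312 210  11   7  34] [316.9 213.7] [613.   8.] [556.  29.]
blue [401 213   8  10  60] [404.5 217.2] [688. 188.] [639. 228.]
blue [347 217   5  13  35] [349.3 222.8] [662.  66.] [610.  92.]
exp yellow band front (np.float64(338.46011802769783), np.float64(260.8346331017751)) mouth (np.float64(334.46218365092335), np.float64(237.3994658327323)) blue knob (np.float64(312.08211524707633), np.float64(185.74518377819155))
white [320 226  31  32 268] [335.1641791  240.40298507]
jar mouth expected wrist (np.float64(417.2510851207299), np.float64(148.74090540528397))
```

The turned heading is about 0.3°, with a limit of 8.6°. The jar mouth shows at (335,240) against a predicted (334,237). The blue knob is on its jar, the lid is in the tray, and the grip is 43 N with the arm at rest.

```bash
python3 -c "
from bench import ctrl
print(ctrl.finish_job())"
```

```text
the job is handed in; nothing more can be done
None
```

The job is handed in, with no verdict returned: the yellow-knobbed lid lies flat, knob up, on the tray's empty floor, and the open jar points to the front edge within about 3° by my measurements, with the carousel held still at about 43 N.

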